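# Unlock the standards safe with its key and open the lid

### The job

Take the red-headed key from the white key stand, push it gently all the way into the lock on the lid of the grey standards safe and, once it is fully home, turn it a quarter turn clockwise to draw the bolt, without forcing the key or the bolt. Then lift the lid by its bar handle until it stands well past halfway to upright, and let go, leaving the key in the lock. Leave the other keys in the stand and do not disturb anything else on the bench.

Things in the scene. Friction and masses are not known exactly. Their poses are not given: they have to be found in the camera images.
- safe: Grey steel top-opening safe, fixed to the bench, 220 (x) x 300 (y) x 90 mm without its lid. Origin: centre of its underside, on the bench; its front faces its own -x, the lid's hinge runs along its rear (+x) top edge.
- lid: The safe's grey steel lid, 226 x 306 x 8 mm, 0.85 kg. Origin: middle of the hinge line, at the lid's underside (90 mm above the bench); axes as the safe's when shut, z its outward normal: the tilt of z is the opening angle, 0 to 1.75 rad, about its y axis, front edge (x = -223 mm) up and back. Struts bear most of it: about 4 N at the handle lifts it and it stays where it is left.
- lock (a point): Centre of the lock's face, a square brass plate, 36 mm, 4 mm proud of the lid's top; at x = -175, y = 70, z = 12 mm in the lid's frame, with the lid's axes. The keyway, centred here, is a slot 19.5 x 5.5 mm, edged black, under a sloping lead-in 2.5 mm wide, 4 mm deep. Plate and slot are fitted askew: the slot's long side lies up to 0.55 rad either way of the lid's x axis, not shown by this reading: look, or feel for it.
- lock_plug_top (a point): Point on the lock's axis 11 mm below its face, inside (axes as the lid's). The plate is 9.5 mm thick; below it the plug takes the key's bit. Only a key fully in (within 2 mm) clears the plate and turns, either edge leading: clockwise from above, 0.07 N m of friction, to a hard stop at 1.57 rad from the slot's angle. A turned key cannot be pulled out.
- flange (a point): Middle of the safe's front flange, inside under the lid's front edge, at x = -102, z = 85 mm in the safe's frame. The hidden bolt, a 38 mm arm on the plug, points to it (askew as the slot is) and holds the lid shut with 1 mm of play. It turns with the key and is clear once it points more than 0.85 rad away from the lid's -x axis, which a full turn to the stop always gives.
- lid_handle (a point): Middle of the lid's steel bar handle: a round bar 10 mm thick and 92 mm long along the lid's y, on two posts, its axis 35 mm above the lid's top; at x = -175, y = -60, z = 43 mm in the lid's frame.
- stand: White plastic key stand, fixed, 160 (x) x 46 (y) x 38 mm high; three slots in a row along its x, 50 mm apart, each 21 x 7 mm and 30 mm deep with the long side along x. Origin: centre of the underside.
- key_red: Red-headed key, 45 g, upright in one of the slots, its collar on the stand's top. Origin: on its axis under the collar, which meets the lock's face when fully in; z up. Head: slab 30 (x) x 10 (y) mm, z = 10 to 40 mm. Collar 15 mm across, z = 0 to 4; neck 9 mm, z = 4 to 11. Shank 5 mm thick down to z = -12; bit 18 (x) x 4 (y) mm, z = -12 to -26, narrowed a little at its end.
- key_red_tip (a point): The lower end of the red key's bit, on its axis, 26 mm below its origin.
- key_blue: A blue-headed key for another lock, same shape and size, in another slot of the stand; leave it there. Origin as for the red key.
- key_green: A green-headed key for another lock, same shape and size, in another slot of the stand; leave it there. Origin as for the red key.
- septa_jar: Small amber jar with a white cap, 48 mm across, 50 mm high. Origin: centre of its underside.
- solvent: Amber bottle with a black cap, 64 mm across, 130 mm high. Origin: centre of its underside.
- wash_bottle: White bottle with a red cap, 60 mm across, 150 mm high. Origin: centre of its underside.
- wrench: Steel wrench, 160 mm long, lying on the bench. Origin: at its middle, on the bench.
- mouse: Black computer mouse, 105 x 60 x 31 mm. Origin: centre of its underside.

How it is judged:
By the outcome, as a careful person would: the job done as asked, in the order asked, and still so for the second after the job is handed in, with the robot touching nothing.
It also fails if it takes over 72 s, if anything falls off the work surface, if the arm or the gripper's body presses on something with over 40 N, if the wrist force passes 120 N, or if a joint passes its speed limit or range.

### The arm

A 6-joint arm with a two-finger parallel gripper is mounted at the origin on the work surface. World frame = base frame: x ahead of the robot, y to its left, z up, the work surface at z = 0. Lengths are in m, angles in rad, forces in N, time in s.
With the tool pointing down it reaches from about 0.35 to 0.8 m from the base axis. Payload 7.3 kg.
Tool frame: the origin (TCP) lies midway between the tips of the shut fingers; the grasp point (between the pads) lies 19 mm behind it; z points along the fingers, y is the direction in which the jaws open and shut (so a half turn about z gives the same grasp; the last joint's range is limited). The gripper opens to 85 mm and grips with 20 to 120 N. Pads are 22 mm wide; open, the fingers measure 114 mm over their backs; the gripper's body (76 mm by 85 mm) begins 54 mm behind the grasp point. The pads swing forward as they close: fully open they stand 13 mm farther back than shut.
Start: joints at [-1.322, 0.342, 1.524, -0, 1.275, -0.146], TCP at [0.202, -0.485, 0.231] pointing down, gripper open.
Joint ranges: [-2.53, 2.53], [-0.77, 2.02], [0.04, 2.7], [-1, 4.14], [0.28, 2.66], [-3.11, 3.11]. Speed limits (rad/s): [2.57, 2.57, 3.14, 3.14, 3.14, 3.14].

### API

Orientations are given as a unit quaternion [x, y, z, w].
In Python, from rig import robot, vision, order gives the robot as it stands.
- The arm moves only by the shell command python3 -m jog 'ROWS' [OPENING] [FORCE]. ROWS is JSON, a list of rows, each a list of 6 numbers: the shift along the tool's x, y, z in cm, then the turn, a rotation vector about the tool's x, y, z in rad. In form: [[x, y, z, rx, ry, rz], ...]. A call has 1 to 5 rows; each row shifts and turns the commanded pose from where the row before left it, along the tool's axes as they then stand; what a row does not reach is not made up. A row lasts 1/12 s, in which the tool goes at most 41.7 mm and 7.16 degrees, less where a joint would pass 70% of its speed; a pose out of reach is approached as far as the arm can. A call is refused whole if a number of a shift passes 4.17 or a number of a turn 0.125, either way. A call with a gripper value outside its range is refused whole. OPENING is the finger opening in cm, from 0 to 8.54, set as the call begins (- or left out, the last holds). The fingers move at their own pace and stop on an object; FORCE is the grip in N (left out, the last holds). Time passes only in rows, so rows that do not move let the fingers close. It gives the time, the measured TCP pose, the force and the opening at its end, in the units of the state.
- robot.get_state(): the state, without advancing time (a new reading comes with each control period).
- vision.get_image(name): name is "scene" or "top"; returns (picture, depth): 384x512x3 uint8, red, green, blue; 384x512 float32, m along the optical axis (not along the pixel's ray), 0 where there is no reading.
- vision.camera_info(name): a dict with "vfov" (degrees; the focal length in pixels is half the picture's height over the tangent of half this angle, whatever the lens; pixels are square), "cx", "cy" (the principal point, pixels), "k1" (the pictures are not rectified: a ray, as slopes to the right and down, at radius r is drawn at 1 + k1 r^2 times it, then the intrinsics apply), "cam_to_world" (4x4, takes a point from camera to world coordinates). Camera axes: x right, y up, looking along -z (the intrinsics and any distortion apply to the point x, -y, -z); pixel columns grow to the right and rows downward; lengths in m; the calibration is good to about 2 mm. A picture is of the moment at which its call begins. camera_info takes no time and is no camera call.
- order.hand_in(): hands the job in, once; it reports no verdict.
The state is a dict: "t": time; "joint_positions": joint angles; "joint_vel": joint speeds; "joint_torque": joint torques, N m; "tcp_pos": TCP position; "tcp_rot": TCP orientation; "ft_force": force on the tool from outside, world axes, zero at the start; "torque": the same for the moment, N m; "grip_width": opening from 0.0 (shut) to 1.0 (fully open).
Only numpy, scipy, OpenCV 4.12 (cv2) and the standard library are available. Lean on these libraries where they do the work, as an engineer would, in place of code of your own. Each camera call takes 0.05 s, during which the arm holds its last target.

## Working session

There is one attempt and no reset: what is moved stays moved. The work goes in short steps, Python scripts to look and compute and a shell command to move; the robot and the scene stay as the last step left them, time stands still between calls to the robot, and variables do not carry over. Pictures are saved under pics/ and viewed, and the job is handed in when it is done.

```bash
ls; mkdir -p pics; cat > h.py <<'E'
import numpy as np,cv2
from rig import robot,vision,order
from scipy.spatial.transform import Rotation as R
def K(n):
    c=vision.camera_info(n); f=192/np.tan(np.radians(c['vfov'])/2); return c,f
def unproj(n,u,v,depth=None,z=None):
    c,f=K(n); p=np.array([(u-c['cx'])/f,(v-c['cy'])/f]); q=p.copy()
    for _ in range(20): q=p/(1+c['k1']*(q@q))
    d=np.array([q[0],-q[1],-1.0]); T=np.array(c['cam_to_world'])
    D=T[:3,:3]@d; o=T[:3,3]
    if depth is not None: return o+D*depth
    return o+D*((z-o[2])/D[2])
def proj(n,P):
    c,f=K(n); T=np.array(c['cam_to_world']); q=T[:3,:3].T@(np.array(P)-T[:3,3])
    s=np.array([q[0]/-q[2],-q[1]/-q[2]]); s=s*(1+c['k1']*(s@s)); return f*s+[c['cx'],c['cy']]
E
python3 - <<'E'
from h import *
for n in("scene","top"):
    im,d=vision.get_image(n); np.savez(f'pics/{n}0.npz',im=im,d=d)
    cv2.imwrite(f'pics/{n}0.png',im[...,::-1]); c,f=K(n); print(n,f,c)
print(robot.get_state())
E
```

```text
pics
scene 486.7998457147794 {'vfov': 43.04980329799783, 'cx': 252.63476937646945, 'cy': 195.20822471950967, 'k1': -0.10220911664670736, 'cam_to_world': array([[-0.63305209, -0.41092811,  0.65603593,  1.54692958],
       [ 0.77403961, -0.32465644,  0.54356313,  0.83628814],
       [-0.01037908,  0.85190157,  0.52359908,  0.9042902 ],
       [ 0.        ,  0.        ,  0.        ,  1.        ]])}
top 403.69430291374766 {'vfov': 50.87221308650703, 'cx': 259.01624692989947, 'cy': 194.4169056154202, 'k1': -0.12041339898004134, 'cam_to_world': array([[ 0.00997702,  0.99758671, -0.0687111 ,  0.46960679],
       [-0.99981404,  0.00881803, -0.01715027, -0.01002901],
       [-0.01650299,  0.06886943,  0.99748917,  1.35353374],
       [ 0.        ,  0.        ,  0.        ,  1.        ]])}
{'t': 0.1, 'joint_positions': array([-1.32202356e+00,  3.42639181e-01,  1.52492261e+00,  3.04507062e-05,
        1.27538232e+00, -1.45978065e-01]), 'joint_vel': array([-0.00040477, -0.00136739, -0.00232394,  0.00044229,  0.00065694,
        0.00081663]), 'joint_torque': array([ 3.05271773e-03, -4.34448302e+01, -2.46490484e+01,  3.27121370e-07,
        4.68231839e-03,  5.82934767e-08]), 'tcp_pos': array([ 0.2018559 , -0.48426312,  0.23070226]), 'tcp_rot': array([ 9.80585273e-01,  1.96091981e-01, -2.01718030e-05, -6.75584806e-04]), 'ft_force': array([-0.59043915, -0.62186908,  0.21403582]), 'torque': array([-0.02024331, -0.03148787, -0.00269073]), 'grip_width': 0.9998087327375114}
```

View pics/scene0.png

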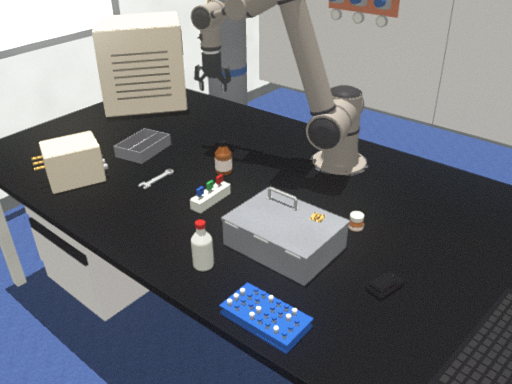

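View pics/top0.png

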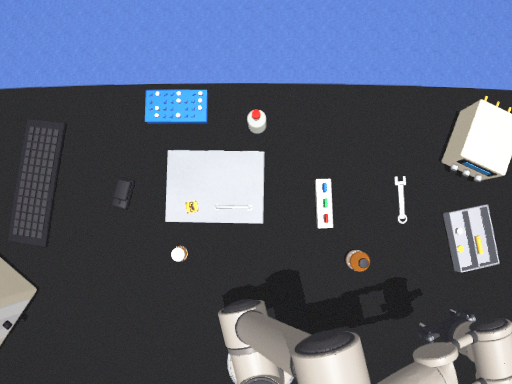

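```bash
python3 - <<'E'
from h import *
t=np.load('pics/top0.npz'); s=np.load('pics/scene0.npz')
a=t['im'][120:260,150:350]; b=s['im'][170:270,180:360]
cv2.imwrite('pics/c1.png',cv2.resize(a,None,fx=4,fy=4,interpolation=cv2.INTER_CUBIC)[...,::-1])
l=cv2.resize(t['im'][192:222,172:212],None,fx=14,fy=14,interpolation=cv2.INTER_NEAREST)
m=cv2.resize(s['im'][205:230,300:335],None,fx=14,fy=14,interpolation=cv2.INTER_NEAREST)
o=np.zeros((800,600,3),np.uint8); o[:420,:560]=l; o[440:790,:490]=m
cv2.imwrite('pics/c2.png',np.rot90(o)[...,::-1])
cv2.imwrite('pics/c3.png',cv2.resize(b,None,fx=4,fy=4,interpolation=cv2.INTER_CUBIC)[...,::-1])
E
```

```text
(no output)
```

View pics/c1.png

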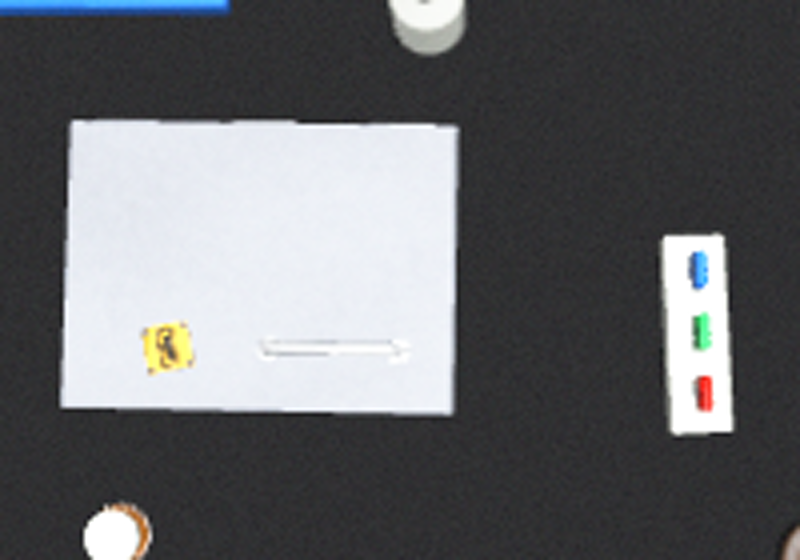

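View pics/c2.png

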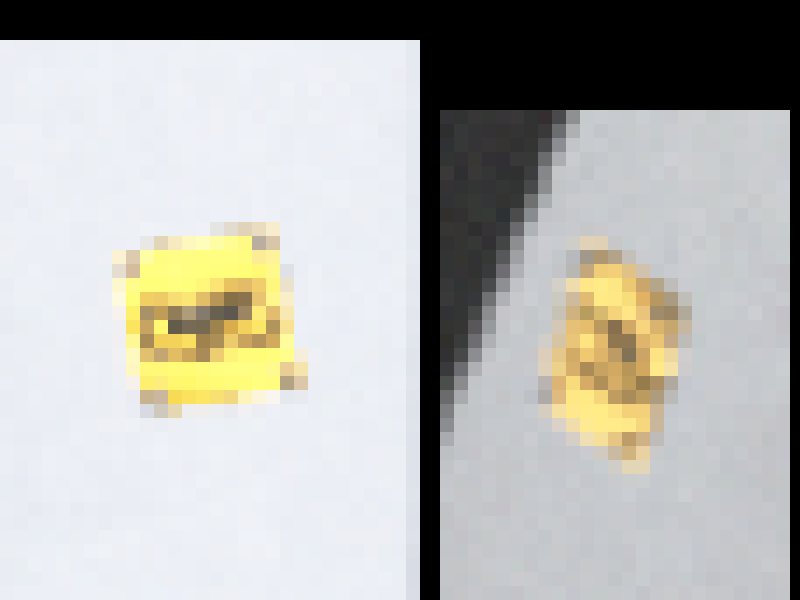

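View pics/c3.png

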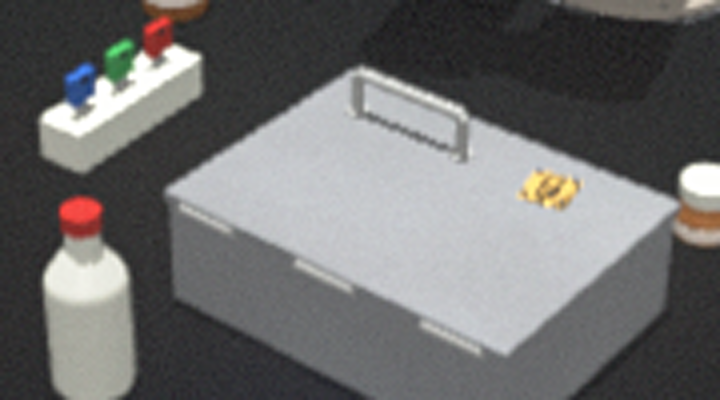

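```bash
python3 - <<'E'
from h import *
D={n:np.load(f'pics/{n}0.npz') for n in('top','scene')}
def cont(n,m,z,big=True):
    cs,_=cv2.findContours(m.astype(np.uint8),cv2.RETR_EXTERNAL,cv2.CHAIN_APPROX_NONE)
    c=max(cs,key=cv2.contourArea)[:,0]
    return np.array([unproj(n,u,v,z=z)[:2] for u,v in c])
def rect(p):
    (c,wh,a)=cv2.minAreaRect((p*1000).astype(np.float32)); return np.round(c,1),np.round(wh,1),round(a,2)
for n in D:
    im=D[n]['im']; hsv=cv2.cvtColor(im,cv2.COLOR_RGB2HSV).astype(int); H,S,V=hsv[...,0],hsv[...,1],hsv[...,2]
    yel=(H>15)&(H<35)&(S>70)&(V>90); roi=np.zeros_like(yel)
    if n=='top': roi[195:220,175:210]=1
    else: roi[205:230,300:335]=1
    y=cv2.morphologyEx((yel&roi).astype(np.uint8),cv2.MORPH_CLOSE,np.ones((5,5)))
    p=cont(n,y,0.102); print(n,'plate',rect(p))
    ys,xs=np.nonzero(y); P=np.array([unproj(n,u,v,z=.102)[:2] for u,v in zip(xs,ys)])
    print(' centroid',P.mean(0))
    # dark in the middle
    g=im.sum(2).astype(float); w=np.where(cv2.erode(y,np.ones((5,5)))>0,np.clip(480-g,0,None),0)
    yy,xx=np.nonzero(w); Q=np.array([unproj(n,u,v,z=.102)[:2] for u,v in zip(xx,yy)]); ww=w[yy,xx]
    m=(Q*ww[:,None]).sum(0)/ww.sum(); C=((Q-m)*ww[:,None]).T@(Q-m)/ww.sum(); e,v=np.linalg.eigh(C); print(' dark',m,np.sqrt(e)*1000,np.degrees(np.arctan2(v[1,1],v[0,1])))
    for name,h0,h1 in(('red',0,8),('green',50,80),('blue',100,120)):
        k=(H>=h0)&(H<=h1)&(S>140)&(V>70); r=np.zeros_like(k)
        if n=='top': r[170:240,315:335]=1
        else: r[170:205,190:230]=1
        k&=r; yy,xx=np.nonzero(k); Q=np.array([unproj(n,u,v,z=.078) for u,v in zip(xx,yy)]); d=D[n]['d'][k]
        W=np.array([unproj(n,u,v,depth=dd) for u,v,dd in zip(xx,yy,d)])
        print(' ',name,len(xx),xx.mean().round(1),yy.mean().round(1),'z78',Q.mean(0).round(4),'depth med',np.median(W,0).round(4), W.min(0).round(4),W.max(0).round(4))
im=D['top']['im'];g=im.min(2)
m=(g>150); m[:, :160]=0;m[:,270:]=0;m[:145]=0;m[228:]=0
p=cont('top',m,0.098);print('lid',rect(p))
m=(g>110);m[:, :310]=0;m[:,340:]=0;m[:172]=0;m[235:]=0
m=cv2.morphologyEx(m.astype(np.uint8),cv2.MORPH_CLOSE,np.ones((9,9)))
p=cont('top',m,0.038);print('stand',rect(p))
d=D['top']['d']
for u,v in((215,165),(215,195),(322,185),(370,120)): print(unproj('top',u,v,depth=d[v,u]).round(4))
E
```

```text
top plate (array([516.4, 222.4]), array([34.9, 34.9]), 14.58)
 centroid [0.51592953 0.2223778 ]
 dark [0.5159873  0.22193032] [3.06704779 5.50890601] -163.2423987862193
  red 23 326.0 217.7 z78 [ 0.4858 -0.2003  0.078 ] depth med [ 0.4847 -0.2003  0.0791] [ 0.4752 -0.2041  0.0733] [ 0.4974 -0.1968  0.0825]
  green 23 325.0 202.3 z78 [ 0.5342 -0.1974  0.078 ] depth med [ 0.5351 -0.1969  0.0785] [ 0.5226 -0.201   0.0707] [ 0.5448 -0.194   0.0833]
  blue 22 324.6 187.1 z78 [ 0.5825 -0.1961  0.078 ] depth med [ 0.5827 -0.197   0.0777] [ 0.5702 -0.201   0.0736] [ 0.5957 -0.1915  0.0842]
scene plate (array([519.4, 228.8]), array([41.5, 36. ]), 17.83)
 centroid [0.51891264 0.2283387 ]
 dark [0.51946175 0.23039435] [3.72809359 4.04370888] 127.05402184590254
  red 52 219.1 178.0 z78 [ 0.4955 -0.1842  0.078 ] depth med [ 0.4818 -0.196   0.064 ] [ 0.3678 -0.3047 -0.0038] [ 0.499  -0.1908  0.0779]
  green 8 209.6 181.9 z78 [ 0.5353 -0.1912  0.078 ] depth med [ 0.5336 -0.1933  0.0755] [ 0.5236 -0.1987  0.0735] [ 0.5403 -0.1912  0.0783]
  blue 49 199.4 190.2 z78 [ 0.5964 -0.1796  0.078 ] depth med [ 0.5868 -0.1909  0.0679] [ 0.4779 -0.2982 -0.0033] [ 0.6011 -0.1849  0.0784]
lid (array([581.9, 151.8]), array([307.2, 227.5]), 89.61)
stand (array([ 533.9, -199.2]), array([163.1,  53.6]), 2.59)
[0.6477 0.151  0.0977]
[0.553  0.1492 0.0984]
[ 0.5913 -0.1909  0.0553]
[ 0.822  -0.3651  0.0019]
```

```bash
R5='' ; for i in 1 2 3 4; do python3 -m jog '[[0,0,0,0,0,-0.125],[0,0,0,0,0,-0.125],[0,0,0,0,0,-0.125],[0,0,0,0,0,-0.125],[0,0,0,0,0,-0.125]]' 4.5 40; done
cat >> h.py <<'E'
def go(x,y,z,yaw=None):
    s=robot.get_state(); r=R.from_quat(s['tcp_rot']); M=r.as_matrix()
    d=M.T@(np.array([x,y,z])-s['tcp_pos'])*100
    print('t',round(s['t'],2),'pos',s['tcp_pos'].round(4),'yaw',round(np.arctan2(M[1,0],M[0,0]),4),'zax',M[:,2].round(4),'F',s['ft_force'].round(2),'T',s['torque'].round(3),'w',round(s['grip_width'],3),'q',s['joint_positions'].round(2))
    print('delta cm',d.round(2))
    if yaw is not None:
        G=R.from_matrix(np.array([[np.cos(yaw),np.sin(yaw),0],[np.sin(yaw),-np.cos(yaw),0],[0,0,-1]]).T.T)
        print('rot',(r.inv()*G).as_rotvec().round(4))
E
python3 -c "
from h import *
go(.485,-.2025,.15,3.185)"
```

```text
t: 0.52
tcp_pos: [0.2019, -0.4844, 0.2309]
tcp_rot: [0.871, 0.491, 0.0, -0.0]
ft_force: [-0.4, 0.5, 0.8]
grip_width: 0.524
t: 0.93
tcp_pos: [0.2019, -0.4844, 0.2309]
tcp_rot: [0.678, 0.735, 0.0, -0.0]
ft_force: [-0.3, 0.5, 0.0]
grip_width: 0.531
t: 1.35
tcp_pos: [0.2019, -0.4844, 0.2309]
tcp_rot: [0.419, 0.908, 0.0, -0.0]
ft_force: [-0.4, -0.6, 0.9]
grip_width: 0.527
t: 1.77
tcp_pos: [0.2019, -0.4844, 0.2309]
tcp_rot: [0.12, 0.993, 0.0, -0.0]
ft_force: [0.4, -0.8, 0.3]
grip_width: 0.526
t 1.77 pos [ 0.2019 -0.4844  0.2309] yaw 2.901 zax [-2.e-04  1.e-03 -1.e+00] F [ 0.36 -0.8   0.25] T [ 0.018  0.047 -0.035] w 0.526 q [-1.32  0.34  1.52  0.    1.28 -2.65]
delta cm [-20.78  34.11   8.11]
rot [ 0.0009 -0.0003 -0.284 ]
```

```bash
python3 -m jog '[[0,0,0,0,0,-0.1],[0,0,0,0,0,-0.1],[0,0,0,0,0,-0.084]]' >/dev/null
python3 -c "
from h import *
go(.485,-.2025,.15,3.185)"
```

```text
t 2.02 pos [ 0.2019 -0.4844  0.2309] yaw -3.0993 zax [-3.e-04  9.e-04 -1.e+00] F [ 0.73 -0.5   0.1 ] T [ 0.043 -0.05  -0.008] w 0.527 q [-1.32  0.34  1.52 -0.    1.28 -2.94]
delta cm [-29.48  26.96   8.11]
rot [ 0.0009 -0.0002 -0.0012]
```

```bash
python3 -m jog '[[-2.9,2.7,0,0,0,0],[-2.9,2.7,0,0,0,0],[-2.9,2.7,0,0,0,0],[-2.9,2.7,0,0,0,0],[-2.9,2.7,0,0,0,0]]' >/dev/null
python3 -m jog '[[-2.9,2.7,0.5,0,0,0],[-2.9,2.7,0.5,0,0,0],[-2.9,2.7,0.5,0,0,0],[-2.9,2.7,0.5,0,0,0],[-2.9,2.7,0.5,0,0,0]]' >/dev/null
python3 -m jog '[[0,0,1,0,0,0],[0,0,1,0,0,0],[0,0,1,0,0,0],[0,0,0,0,0,0]]' 4.5
python3 - <<'E'
from h import *
go(.485,-.2025,.15,3.185)
for n in("scene","top"):
    im,d=vision.get_image(n); np.savez(f'pics/{n}1.npz',im=im,d=d)
    c=im[90:240,140:290] if n=='scene' else im[160:260,270:400]
    cv2.imwrite(f'pics/{n}1.png',cv2.resize(c,None,fx=4,fy=4,interpolation=cv2.INTER_CUBIC)[...,::-1])
E
```

```text
t: 3.18
tcp_pos: [0.4798, -0.2042, 0.1738]
tcp_rot: [-0.018, 1.0, 0.001, -0.002]
ft_force: [-0.4, -0.0, -0.6]
grip_width: 0.525
t 3.18 pos [ 0.4798 -0.2042  0.1738] yaw -3.1056 zax [-0.0042  0.0021 -1.    ] F [-0.4 -0.  -0.6] T [ 0.031 -0.033  0.033] w 0.525 q [-0.55  0.39  1.62 -0.    1.14 -2.16]
delta cm [-0.53  0.14  2.38]
rot [ 0.0023 -0.0041 -0.0075]
```

View pics/scene1.png

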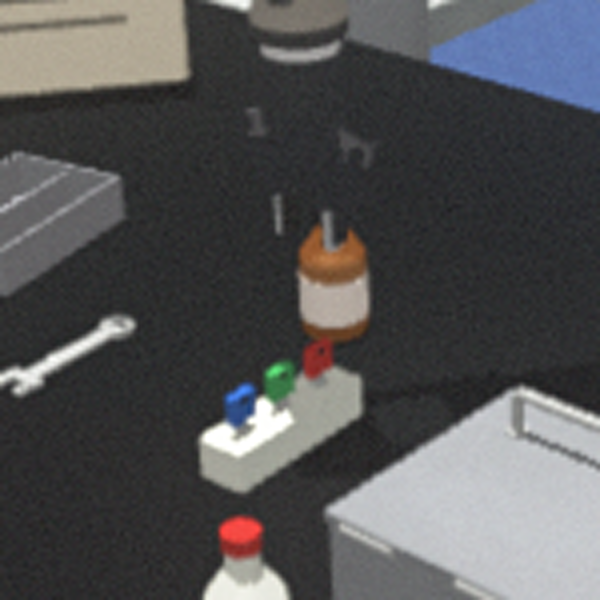

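View pics/top1.png

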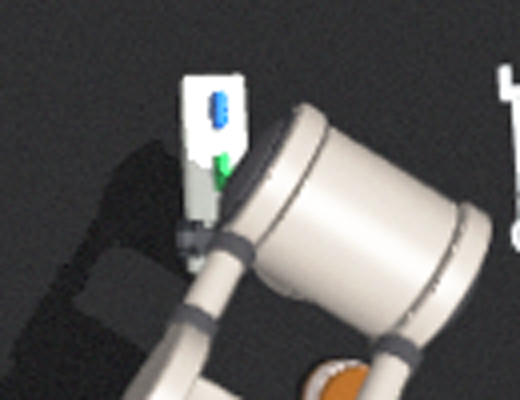

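```bash
python3 - <<'E'
from h import *
s=robot.get_state(); M=R.from_quat(s['tcp_rot']).as_matrix()
for dz in(-.04,-.03,-.019,-.008,0):
  print(dz,[proj('scene',s['tcp_pos']+M@[0,sg*.0223,dz-.004]).round(1) for sg in(1,-1)])
print('lock top est in scene',proj('scene',[.5162,.2224,.102]),'in top',proj('top',[.5162,.2224,.102]))
z=np.load('pics/scene0.npz'); hsv=cv2.cvtColor(z['im'],cv2.COLOR_RGB2HSV)
# stand top corners & lid corner in scene check
for nm,P in(('red headtop',[.485,-.2025,.078]),('blue headtop',[.585,-.198,.078]),('lid near robot left',[.4695,.3065,.098]),('lid front right',[.467,-.0005,.098]),('rear left',[.6965,.305,.098]),('rear right',[.6945,-.002,.098])): print(nm,proj('scene',P).round(1),proj('top',P).round(1))
im=z['im'][160:275,185:365]; cv2.imwrite('pics/s0b.png',cv2.resize(im,None,fx=4.4,fy=4.4,interpolation=cv2.INTER_CUBIC)[...,::-1])
im=np.load('pics/scene1.npz')['im'][130:165,195:235]; cv2.imwrite('pics/s1b.png',cv2.resize(im,None,fx=15,fy=15,interpolation=cv2.INTER_NEAREST)[...,::-1])
E
```

```text
-0.04 [array([220.6, 139.1]), array([210.5, 135.8])]
-0.03 [array([220.7, 141.8]), array([210.7, 138.5])]
-0.019 [array([220.9, 144.8]), array([210.9, 141.5])]
-0.008 [array([221. , 147.8]), array([211.1, 144.4])]
0 [array([221.1, 149.9]), array([211.2, 146.5])]
lock top est in scene [315.71786313 215.80355458] in top [191.32856501 206.48344024]
red headtop [217.2 175.2] [326.7 217.9]
blue headtop [197.9 187.1] [325.2 186.3]
lid near robot left [348.5 219.9] [164.8 221.1]
lid front right [266.2 186.4] [262.6 223.1]
rear left [304.5 258.3] [167.2 149.5]
rear right [218.5 217. ] [263.8 150.6]
```

View pics/s0b.png

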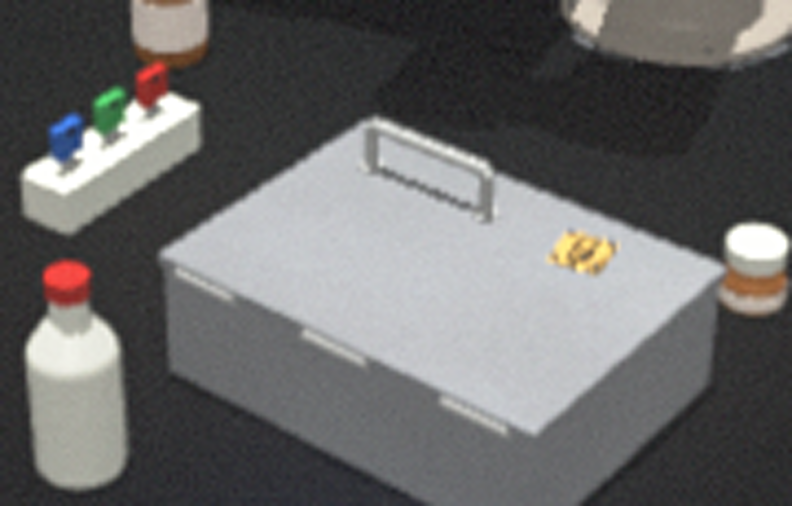

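View pics/s1b.png

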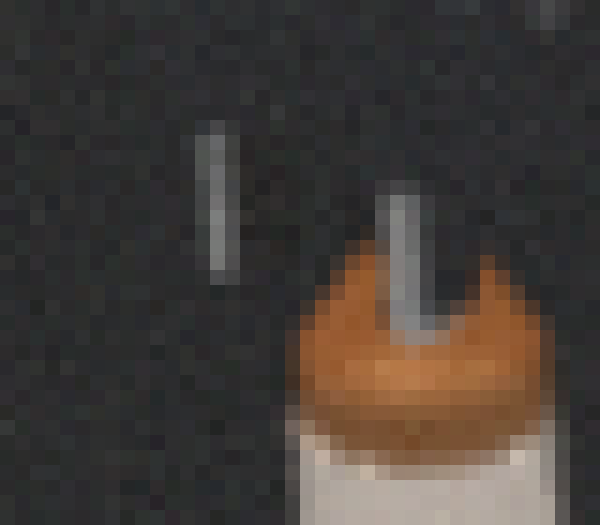

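```bash
python3 -m jog '[[-0.3,0.1,2,0.0023,-0.004,-0.0075],[-0.2,0.05,2,0,0,0],[0,0,2,0,0,0],[0,0,2,0,0,0],[0,0,0,0,0,0]]' 4.5 >/dev/null
python3 -c "
from h import *
go(.485,-.2025,.046,3.185)"
```

```text
t 3.7 pos [ 0.4847 -0.2025  0.0936] yaw -3.0988 zax [-7.e-04  5.e-04 -1.e+00] F [-1.11  0.33 -0.7 ] T [ 0.02  -0.002  0.015] w 0.532 q [-0.54  0.5   1.71  0.    0.94 -2.16]
delta cm [-0.03 -0.    4.76]
rot [ 0.0005 -0.0007 -0.0006]
```

```bash
python3 -m jog '[[0,0,1.5,0,0,0],[0,0,1.5,0,0,0],[0,0,1.2,0,0,0],[0,0,0.5,0,0,0],[0,0,0,0,0,0]]' 4.5 >/dev/null
python3 -c "
from h import *
go(.485,-.2025,.046,3.185)"
python3 -m jog '[[0,0,0,0,0,0],[0,0,0,0,0,0],[0,0,0,0,0,0],[0,0,0,0,0,0]]' 0 20
python3 -m jog '[[0,0,0,0,0,0],[0,0,0,0,0,0],[0,0,0,0,0,0],[0,0,0,0,0,0]]' 0 20
python3 -c "
from h import *
go(.485,-.2025,.046,3.185)"
```

```text
t 4.12 pos [ 0.4868 -0.2032  0.0495] yaw -3.098 zax [ 0.0037 -0.002  -1.    ] F [-0.63 -0.05 -0.02] T [-0.032 -0.008  0.029] w 0.527 q [-0.54  0.56  1.74  0.    0.83 -2.16]
delta cm [0.18 0.07 0.35]
rot [-0.0022  0.0036  0.0002]
t: 4.45
tcp_pos: [0.4874, -0.2022, 0.0502]
tcp_rot: [-0.022, 1.0, -0.001, 0.003]
ft_force: [-0.3, 3.0, 4.5]
grip_width: 0.115
t: 4.78
tcp_pos: [0.4874, -0.2022, 0.0501]
tcp_rot: [-0.022, 1.0, -0.001, 0.002]
ft_force: [-0.1, 5.0, 6.6]
grip_width: 0.114
t 4.78 pos [ 0.4874 -0.2022  0.0501] yaw -3.0968 zax [ 0.005  -0.0021 -1.    ] F [-0.15  5.01  6.56] T [ 0.775  0.017 -0.039] w 0.114 q [-0.54  0.56  1.74  0.    0.83 -2.16]
delta cm [ 0.24 -0.02  0.41]
rot [-0.0023  0.0049  0.0014]
```

```bash
python3 -m jog '[[0,0.1,-0.05,0,0,0],[0,0.05,-0.05,0,0,0],[0,0,0,0,0,0]]' 0 30
python3 -m jog '[[0,0,-0.2,0,0,0],[0,0,-0.3,0,0,0],[0,0,-0.5,0,0,0],[0,0,-0.5,0,0,0],[0,0,0,0,0,0]]' 0 30
python3 -c "
from h import *
go(.485,-.2025,.046,3.185)"
```

```text
t: 5.03
tcp_pos: [0.487, -0.2012, 0.0504]
tcp_rot: [-0.022, 1.0, -0.001, 0.002]
ft_force: [-0.1, 0.5, -0.4]
grip_width: 0.114
t: 5.45
tcp_pos: [0.4876, -0.2015, 0.0666]
tcp_rot: [-0.022, 1.0, -0.002, 0.003]
ft_force: [0.9, 0.1, -0.6]
grip_width: 0.109
t 5.45 pos [ 0.4876 -0.2015  0.0666] yaw -3.0969 zax [ 0.0059 -0.0034 -1.    ] F [ 0.86  0.14 -0.56] T [-0.028 -0.022  0.045] w 0.109 q [-0.54  0.53  1.73  0.    0.87 -2.15]
delta cm [ 0.28 -0.08  2.06]
rot [-0.0036  0.0058  0.0013]
```

```bash
python3 -m jog '[[0,0,-1.5,-0.0036,0.0058,0],[0,0,-3,0,0,0],[0,0,-3,0,0,0],[0,0,-3,0,0,0],[0,0,-2.5,0,0,0]]' 0 40 >/dev/null
python3 -m jog '[[0,0,0,0,0,-0.1],[0,0,0,0,0,-0.117],[0,0,0,0,0,0]]' 0 40
python3 -c "
from h import *
go(.5187,.2224,.20,3.40)"
```

```text
t: 6.12
tcp_pos: [0.4872, -0.2012, 0.196]
tcp_rot: [-0.133, 0.991, 0.0, -0.0]
ft_force: [-0.1, 0.0, -1.1]
grip_width: 0.104
t 6.12 pos [ 0.4872 -0.2012  0.196 ] yaw -2.8758 zax [-8.e-04  4.e-04 -1.e+00] F [-0.11  0.02 -1.06] T [ 0.02  -0.015  0.019] w 0.104 q [-0.54  0.38  1.57 -0.    1.19 -2.37]
delta cm [-14.17  40.04  -0.38]
rot [ 0.0006 -0.0006  0.0074]
```

```bash
python3 -m jog '[[-0.6,1.7,0,0,0,0],[-1.2,3.3,0,0,0,0],[-1.2,3.3,0,0,0,0],[-1.2,3.3,0,0,0,0],[-1.2,3.3,0,0,0,0]]' >/dev/null
python3 -m jog '[[-1.2,3.3,0,0,0,0],[-1.2,3.3,0,0,0,0],[-1.2,3.3,0,0,0,0],[-1.2,3.3,0,0,0,0],[-1.2,3.3,0,0,0,0]]' >/dev/null
python3 -m jog '[[-1.2,3.3,0,0,0,0],[-1.2,3.3,0,0,0,0],[-0.6,1.7,0,0,0,0],[0,0,0,0,0,0]]' 
python3 - <<'E'
from h import *
go(.5187,.2224,.20,3.40)
for n in("scene","top"):
    im,d=vision.get_image(n); np.savez(f'pics/{n}2.npz',im=im,d=d)
    c=im[130:240,250:390] if n=='scene' else im[160:260,120:270]
    cv2.imwrite(f'pics/{n}2.png',cv2.resize(c,None,fx=5,fy=5,interpolation=cv2.INTER_CUBIC)[...,::-1])
E
```

```text
t: 7.28
tcp_pos: [0.523, 0.2233, 0.1951]
tcp_rot: [-0.131, 0.991, 0.001, -0.001]
ft_force: [-0.2, -0.2, -0.3]
grip_width: 0.11
t 7.28 pos [0.523  0.2233 0.1951] yaw -2.8795 zax [-0.0024  0.0021 -1.    ] F [-0.17 -0.23 -0.31] T [-0.02  -0.008  0.012] w 0.11 q [ 0.27  0.45  1.46  0.    1.23 -1.57]
delta cm [ 0.44  0.03 -0.49]
rot [ 0.0027 -0.0017  0.0037]
```

View pics/scene2.png

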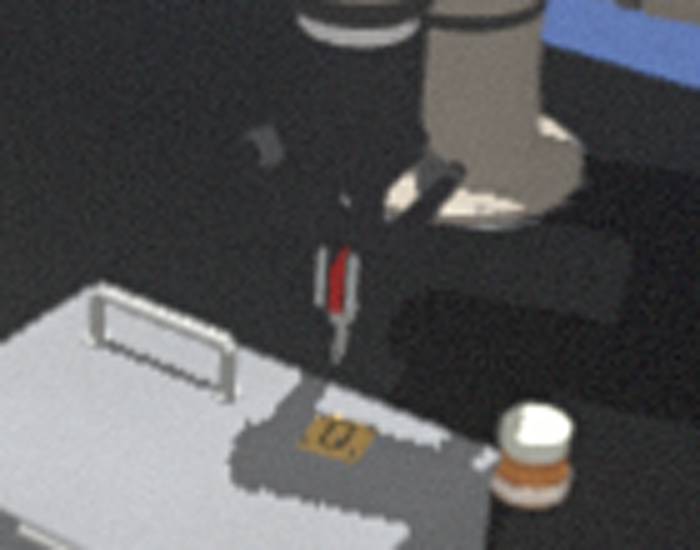

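View pics/top2.png

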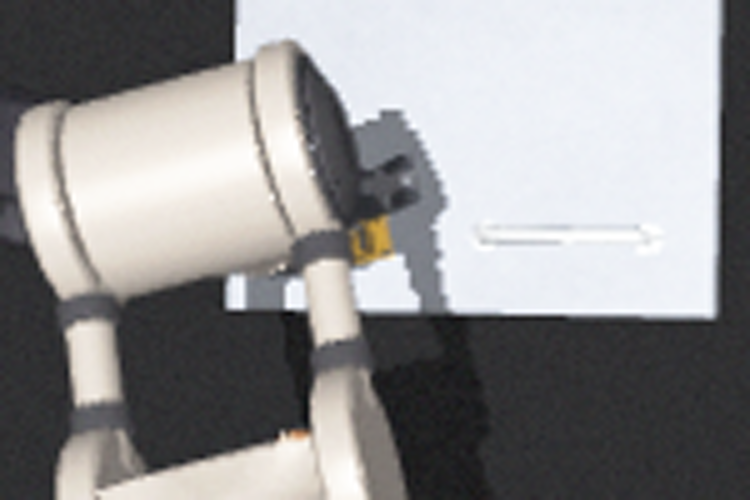

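```bash
python3 - <<'E'
from h import *
im=np.load('pics/scene2.npz')['im']
c=im[176:226,300:335]; cv2.imwrite('pics/s2z.png',cv2.resize(c,None,fx=12,fy=12,interpolation=cv2.INTER_NEAREST)[...,::-1])
s=robot.get_state(); M=R.from_quat(s['tcp_rot']).as_matrix()
for dx in(-.002,0,.002,.004): print(dx,'tip',proj('scene',s['tcp_pos']+M@[dx,0,.0383]).round(2),'head top',proj('scene',s['tcp_pos']+M@[dx,0,-.0277]).round(2),'coll',proj('scene',s['tcp_pos']+M@[dx,0,.0123]).round(2))
print(proj('scene',[.5162,.2224,.102]))
E
```

```text
-0.002 tip [314.6  201.08] head top [315.88 181.19] coll [315.1  193.36]
0 tip [314.82 200.74] head top [316.1  180.86] coll [315.32 193.03]
0.002 tip [315.04 200.39] head top [316.32 180.54] coll [315.54 192.69]
0.004 tip [315.25 200.05] head top [316.54 180.21] coll [315.75 192.35]
[315.71786313 215.80355458]
```

View pics/s2z.png

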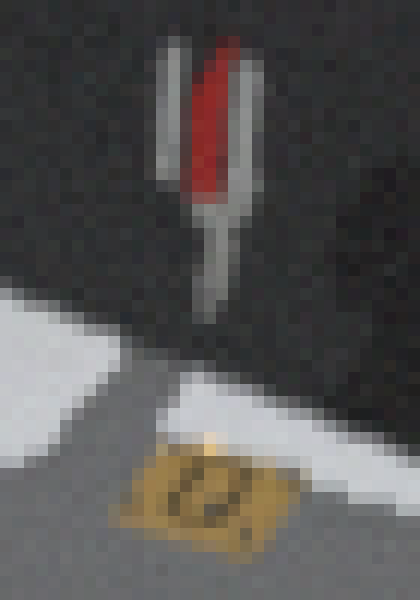

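```bash
python3 -m jog '[[0.4,0.05,1.5,0.0027,-0.0017,0],[0,0,1.5,0,0,0],[0,0,1,0,0,0],[0,0,0.3,0,0,0],[0,0,0,0,0,0]]' 
python3 -c "
from h import *
go(.5188,.2230,.145,3.407)"
```

```text
t: 7.8
tcp_pos: [0.5192, 0.218, 0.1519]
tcp_rot: [-0.13, 0.992, -0.001, -0.001]
ft_force: [-0.0, -0.1, 0.0]
grip_width: 0.109
t 7.8 pos [0.5192 0.218  0.1519] yaw -2.8819 zax [-0.0013 -0.0017 -1.    ] F [-0.03 -0.13  0.05] T [-0.021 -0.008 -0.01 ] w 0.109 q [ 0.26  0.48  1.53 -0.    1.13 -1.57]
delta cm [-0.09  0.49  0.69]
rot [-0.0013 -0.0017 -0.0057]
```

```bash
python3 -m jog '[[-0.05,0.25,0.1,0,0,0],[-0.05,0.25,0.1,0,0,0],[0,0,0,0,0,0]]' 
python3 -c "
from h import *
go(.5188,.2230,.145,3.407)"
```

```text
t: 8.05
tcp_pos: [0.5195, 0.2246, 0.1513]
tcp_rot: [-0.13, 0.991, -0.0, 0.001]
ft_force: [-0.8, -1.0, -0.0]
grip_width: 0.109
t 8.05 pos [0.5195 0.2246 0.1513] yaw -2.8799 zax [ 1.6e-03 -6.0e-04 -1.0e+00] F [-0.76 -1.02 -0.03] T [-0.027 -0.032  0.052] w 0.109 q [ 0.27  0.49  1.53 -0.    1.13 -1.56]
delta cm [ 0.11 -0.14  0.63]
rot [-0.001   0.0014 -0.0037]
```

```bash
python3 -m jog '[[0,0,0,0,0,0],[0,0,0,0,0,0]]' 
python3 -m jog '[[0.1,-0.1,0.3,0,0.0014,-0.004],[0,0,0.2,0,0,0],[0,0,0,0,0,0],[0,0,0,0,0,0]]' 
python3 -c "
from h import *
go(.5188,.2230,.142,3.407)"
```

```text
t: 8.22
tcp_pos: [0.5193, 0.2243, 0.1511]
tcp_rot: [-0.131, 0.991, -0.001, 0.001]
ft_force: [0.2, -0.2, -0.5]
grip_width: 0.103
t: 8.55
tcp_pos: [0.5183, 0.2228, 0.1455]
tcp_rot: [-0.132, 0.991, -0.001, -0.001]
ft_force: [-0.7, 0.2, -0.4]
grip_width: 0.112
t 8.55 pos [0.5183 0.2228 0.1455] yaw -2.876 zax [-0.0013 -0.0016 -1.    ] F [-0.73  0.17 -0.42] T [ 0.014 -0.061  0.025] w 0.112 q [ 0.27  0.49  1.54 -0.    1.11 -1.57]
delta cm [-0.05  0.01  0.35]
rot [-0.0012 -0.0017  0.0002]
```

```bash
python3 -m jog '[[-0.03,0,0.2,0,0,0],[0,0,0.2,0,0,0],[0,0,0.1,0,0,0],[0,0,0,0,0,0]]'; python3 -m jog '[[0,0,0.1,0,0,0],[0,0,0.1,0,0,0],[0,0,0,0,0,0]]'
python3 -c "
from h import *
go(.5188,.2230,.1143,3.407)"
```

```text
t: 8.88
tcp_pos: [0.5186, 0.2229, 0.1403]
tcp_rot: [-0.132, 0.991, -0.001, -0.001]
ft_force: [0.4, -0.4, -0.7]
grip_width: 0.107
t: 9.13
tcp_pos: [0.5186, 0.2229, 0.1385]
tcp_rot: [-0.132, 0.991, -0.001, -0.001]
ft_force: [-0.0, -0.6, -1.7]
grip_width: 0.11
t 9.13 pos [0.5186 0.2229 0.1385] yaw -2.8759 zax [-0.0011 -0.0015 -1.    ] F [-0.03 -0.55 -1.69] T [ 0.001  0.026 -0.002] w 0.11 q [ 0.27  0.5   1.54 -0.    1.1  -1.57]
delta cm [-0.02  0.01  2.42]
rot [-0.0012 -0.0015  0.0003]
```

```bash
python3 - <<'E'
from h import *
im,d=vision.get_image('scene')
c=im[176:226,295:340]; cv2.imwrite('pics/s3z.png',cv2.resize(c,None,fx=12,fy=12,interpolation=cv2.INTER_NEAREST)[...,::-1])
E
```

```text
(no output)
```

View pics/s3z.png

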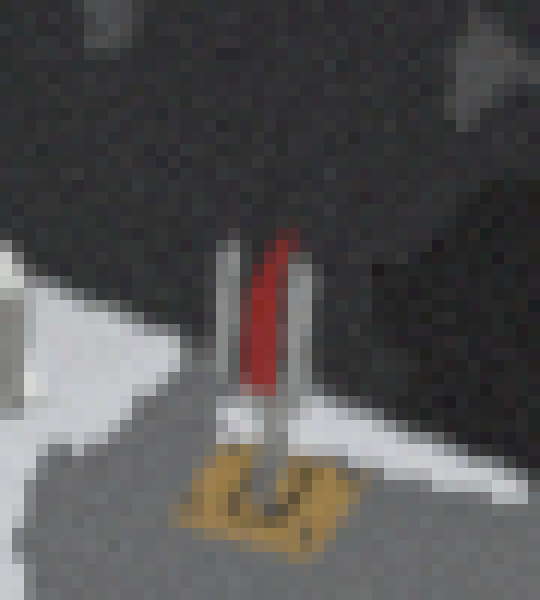

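```bash
for k in 1; do python3 -m jog '[[0,0,0.1,0,0,0],[0,0,0.1,0,0,0],[0,0,0,0,0,0]]'; done;  python3 -m jog '[[0,0,0.1,0,0,0],[0,0,0.1,0,0,0],[0,0,0,0,0,0]]'
```

```text
t: 9.43
tcp_pos: [0.5187, 0.223, 0.1366]
tcp_rot: [-0.132, 0.991, -0.001, -0.001]
ft_force: [0.5, 0.5, -0.6]
grip_width: 0.107
t: 9.68
tcp_pos: [0.5191, 0.2234, 0.135]
tcp_rot: [-0.132, 0.991, -0.0, 0.0]
ft_force: [1.0, 3.8, 1.8]
grip_width: 0.108
```

```bash
python3 -m jog '[[-0.03,0.08,0,0,0,0],[0,0,0,0,0,0]]'; python3 -m jog '[[0,0,0.1,0,0,0],[0,0,0.1,0,0,0],[0,0,0,0,0,0]]'
```

```text
t: 9.85
tcp_pos: [0.519, 0.2238, 0.1348]
tcp_rot: [-0.133, 0.991, -0.001, -0.0]
ft_force: [0.9, 0.9, 1.7]
grip_width: 0.11
t: 10.1
tcp_pos: [0.5193, 0.2241, 0.1328]
tcp_rot: [-0.132, 0.991, -0.0, 0.0]
ft_force: [2.0, 1.5, 1.0]
grip_width: 0.108
```

```bash
python3 -m jog '[[-0.06,0.05,0,0,0,0],[0,0,0.1,0,0,0],[0,0,0,0,0,0]]'; python3 -m jog '[[0,0,0.1,0,0,0],[0,0,0.1,0,0,0],[0,0,0,0,0,0]]'
python3 -c "
from h import *
go(.5188,.2230,.1143,3.407)"
```

```text
t: 10.35
tcp_pos: [0.5194, 0.2244, 0.1315]
tcp_rot: [-0.132, 0.991, -0.001, -0.0]
ft_force: [3.6, 1.0, 0.7]
grip_width: 0.11
t: 10.6
tcp_pos: [0.5194, 0.2244, 0.1296]
tcp_rot: [-0.132, 0.991, -0.001, -0.0]
ft_force: [4.1, 1.5, 0.5]
grip_width: 0.107
t 10.6 pos [0.5194 0.2244 0.1296] yaw -2.8759 zax [-5.0e-04 -1.4e-03 -1.0e+00] F [4.1  1.47 0.51] T [ 0.236 -0.606 -0.053] w 0.107 q [ 0.27  0.51  1.55 -0.    1.08 -1.56]
delta cm [ 0.1  -0.12  1.53]
rot [-0.0012 -0.0008  0.0002]
```

```bash
python3 -m jog '[[-0.08,0,0,0,0,0],[-0.03,0.03,0,0,0,0],[0,0,0,0,0,0]]'; python3 -m jog '[[0,0,0.1,0,0,0],[0,0,0.1,0,0,0],[0,0,0,0,0,0]]'
python3 -c "
from h import *
go(.5188,.2230,.1143,3.407)"
```

```text
t: 10.85
tcp_pos: [0.5197, 0.2248, 0.1293]
tcp_rot: [-0.132, 0.991, -0.001, -0.001]
ft_force: [1.0, -1.1, 0.3]
grip_width: 0.111
t: 11.1
tcp_pos: [0.5197, 0.2249, 0.1272]
tcp_rot: [-0.132, 0.991, -0.001, -0.001]
ft_force: [0.3, 0.1, -0.5]
grip_width: 0.107
t 11.1 pos [0.5197 0.2249 0.1272] yaw -2.8759 zax [-0.0022 -0.0018 -1.    ] F [ 0.32  0.09 -0.52] T [ 0.029 -0.042  0.07 ] w 0.107 q [ 0.27  0.52  1.55 -0.    1.08 -1.56]
delta cm [ 0.14 -0.16  1.29]
rot [-0.0011 -0.0026  0.0003]
```

Forces near zero; continue down.

```bash
python3 -m jog '[[0,0,0.1,0,-0.0022,0],[0,0,0.1,0,0,0],[0,0,0.1,0,0,0],[0,0,0,0,0,0]]'; python3 -m jog '[[0,0,0.1,0,0,0],[0,0,0.1,0,0,0],[0,0,0.1,0,0,0],[0,0,0,0,0,0]]'
python3 -c "
from h import *
go(.5188,.2230,.1143,3.407)"
```

```text
t: 11.43
tcp_pos: [0.52, 0.225, 0.1244]
tcp_rot: [-0.132, 0.991, -0.001, 0.0]
ft_force: [0.3, -0.3, -0.7]
grip_width: 0.108
t: 11.77
tcp_pos: [0.5201, 0.225, 0.1215]
tcp_rot: [-0.132, 0.991, -0.001, 0.0]
ft_force: [-0.4, -0.2, 0.1]
grip_width: 0.108
t 11.77 pos [0.5201 0.225  0.1215] yaw -2.8759 zax [ 8.e-04 -9.e-04 -1.e+00] F [-0.37 -0.23  0.11] T [-0.018 -0.016  0.022] w 0.108 q [ 0.27  0.52  1.56 -0.    1.06 -1.56]
delta cm [ 0.18 -0.16  0.72]
rot [-0.0011  0.0006  0.0003]
```

```bash
python3 -m jog '[[0,0,0.1,0,0,0],[0,0,0.1,0,0,0],[0,0,0.1,0,0,0],[0,0,0,0,0,0]]'; python3 -m jog '[[0,0,0.1,0,0,0],[0,0,0.1,0,0,0],[0,0,0,0,0,0]]'
python3 -c "
from h import *
go(.5188,.2230,.1143,3.407)"
```

```text
t: 12.1
tcp_pos: [0.5201, 0.225, 0.1185]
tcp_rot: [-0.132, 0.991, -0.001, 0.0]
ft_force: [0.1, 0.1, -1.3]
grip_width: 0.105
t: 12.35
tcp_pos: [0.5202, 0.225, 0.1165]
tcp_rot: [-0.132, 0.991, -0.001, 0.0]
ft_force: [-0.2, 0.2, 0.6]
grip_width: 0.111
t 12.35 pos [0.5202 0.225  0.1165] yaw -2.8759 zax [ 1.e-03 -9.e-04 -1.e+00] F [-0.25  0.2   0.62] T [-0.077  0.043 -0.001] w 0.111 q [ 0.27  0.53  1.56 -0.    1.05 -1.56]
delta cm [ 0.18 -0.16  0.22]
rot [-0.0011  0.0007  0.0003]
```

```bash
python3 -m jog '[[0,0,0.1,0,0,0],[0,0,0,0,0,0]]'; python3 -m jog '[[0,0,0.07,0,0,0],[0,0,0,0,0,0]]'; python3 -m jog '[[0,0,0.05,0,0,0],[0,0,0,0,0,0]]'
```

```text
t: 12.52
tcp_pos: [0.5201, 0.225, 0.1155]
tcp_rot: [-0.132, 0.991, -0.001, 0.0]
ft_force: [-0.3, 0.1, -0.3]
grip_width: 0.112
t: 12.68
tcp_pos: [0.5202, 0.225, 0.1149]
tcp_rot: [-0.132, 0.991, -0.001, 0.001]
ft_force: [0.1, 0.0, -0.7]
grip_width: 0.108
t: 12.85
tcp_pos: [0.5202, 0.225, 0.1144]
tcp_rot: [-0.132, 0.991, -0.001, 0.001]
ft_force: [-0.7, -0.5, -0.2]
grip_width: 0.108
```

```bash
python3 -m jog '[[0,0,0.05,0,0,0],[0,0,0,0,0,0]]'; python3 -m jog '[[0,0,0.05,0,0,0],[0,0,0,0,0,0]]'; python3 -m jog '[[0,0,0.05,0,0,0],[0,0,0,0,0,0]]'
```

```text
t: 13.02
tcp_pos: [0.5203, 0.225, 0.1142]
tcp_rot: [-0.132, 0.991, -0.0, 0.001]
ft_force: [-1.0, -0.7, -0.4]
grip_width: 0.103
t: 13.18
tcp_pos: [0.5204, 0.2251, 0.1141]
tcp_rot: [-0.132, 0.991, -0.0, 0.001]
ft_force: [-2.0, -0.3, 5.0]
grip_width: 0.106
t: 13.35
tcp_pos: [0.5204, 0.2251, 0.114]
tcp_rot: [-0.132, 0.991, -0.0, 0.001]
ft_force: [-2.9, -0.2, 7.4]
grip_width: 0.109
```

```bash
python3 -m jog '[[0,0,-0.08,0,0,0],[0,0,0,0,0,0]]'; python3 -m jog '[[0,-0.025,0,0,0,0.1],[0,-0.025,0,0,0,0.1],[0,0,0,0,0,0]]'
python3 -c "
from h import *
go(.5188,.2230,.1143,3.407)"
```

```text
t: 13.52
tcp_pos: [0.5204, 0.2251, 0.1141]
tcp_rot: [-0.132, 0.991, -0.0, 0.001]
ft_force: [-0.5, -0.6, 3.9]
grip_width: 0.111
t: 13.77
tcp_pos: [0.5206, 0.2242, 0.1141]
tcp_rot: [-0.031, 1.0, -0.001, 0.001]
ft_force: [-0.3, -2.5, 4.8]
grip_width: 0.111
t 13.77 pos [0.5206 0.2242 0.1141] yaw -3.0792 zax [ 0.0019 -0.0014 -1.    ] F [-0.28 -2.48  4.76] T [-0.436  0.088 -0.006] w 0.111 q [ 0.27  0.53  1.57 -0.    1.04 -1.36]
delta cm [ 0.19 -0.11 -0.02]
rot [-0.0017  0.0016 -0.203 ]
```

```bash
python3 -m jog '[[0,-0.06,-0.02,0,0,0],[0,-0.03,0,0,0,0.1],[0,-0.03,0,0,0,0.1],[0,0,0,0,0,0]]'
python3 -c "
from h import *
go(.5188,.2230,.1143,3.407)"
```

```text
t: 14.1
tcp_pos: [0.5205, 0.2232, 0.1141]
tcp_rot: [0.067, 0.998, -0.0, 0.001]
ft_force: [0.1, -1.1, 3.8]
grip_width: 0.109
t 14.1 pos [0.5205 0.2232 0.1141] yaw 3.0066 zax [ 1.5e-03 -9.0e-04 -1.0e+00] F [ 0.13 -1.09  3.82] T [-0.282  0.151  0.045] w 0.109 q [ 0.27  0.53  1.57 -0.    1.04 -1.16]
delta cm [ 0.17 -0.05 -0.02]
rot [-0.001   0.0015 -0.4004]
```

```bash
python3 -m jog '[[0,-0.04,-0.02,0,0,0.1],[0,-0.03,0,0,0,0.1],[0,-0.03,0,0,0,0.1],[0,0,0,0,0,0]]'
python3 -c "
from h import *
go(.5188,.2230,.1143,3.407)"
```

```text
t: 14.43
tcp_pos: [0.5201, 0.2221, 0.1141]
tcp_rot: [0.215, 0.977, -0.001, 0.001]
ft_force: [-0.9, -3.2, 3.5]
grip_width: 0.111
t 14.43 pos [0.5201 0.2221 0.1141] yaw 2.7087 zax [ 9.0e-04 -1.3e-03 -1.0e+00] F [-0.93 -3.23  3.47] T [-0.513  0.161  0.077] w 0.111 q [ 0.27  0.53  1.57 -0.    1.04 -0.87]
delta cm [ 0.15  0.03 -0.02]
rot [-0.0013  0.001  -0.6983]
```

```bash
python3 -m jog '[[0,-0.03,0,0,0,0.1],[0,-0.03,0,0,0,0.1],[0,-0.03,0,0,0,0.1],[0,0,0,0,0,0]]'
python3 -c "
from h import *
go(.5188,.2230,.1143,3.407)"
```

```text
t: 14.77
tcp_pos: [0.5194, 0.2211, 0.1141]
tcp_rot: [0.358, 0.934, -0.001, 0.0]
ft_force: [-1.2, -3.5, 4.0]
grip_width: 0.102
t 14.77 pos [0.5194 0.2211 0.1141] yaw 2.4101 zax [ 3.0e-04 -1.7e-03 -1.0e+00] F [-1.25 -3.48  4.  ] T [-0.712  0.424  0.044] w 0.102 q [ 0.27  0.53  1.57 -0.    1.04 -0.57]
delta cm [ 0.17  0.1  -0.02]
rot [-1.700e-03  7.000e-04 -9.969e-01]
```

```bash
python3 -m jog '[[-0.04,-0.07,-0.02,0,0,0],[0,-0.03,0,0,0,0.1],[0,-0.03,0,0,0,0.1],[0,-0.03,0,0,0,0.1],[0,0,0,0,0,0]]'
python3 -c "
from h import *
go(.5188,.2230,.1143,3.407)"
```

```text
t: 15.18
tcp_pos: [0.5183, 0.2202, 0.1141]
tcp_rot: [0.493, 0.87, -0.0, 0.0]
ft_force: [-2.3, -1.9, 1.9]
grip_width: 0.107
t 15.18 pos [0.5183 0.2202 0.1141] yaw 2.1094 zax [-1.e-04 -9.e-04 -1.e+00] F [-2.29 -1.88  1.94] T [-0.448  0.529  0.031] w 0.107 q [ 0.27  0.53  1.58 -0.    1.04 -0.27]
delta cm [ 0.22  0.19 -0.02]
rot [-1.0000e-03  3.0000e-04 -1.2976e+00]
```

```bash
python3 -m jog '[[0,-0.06,0,0,0,0.1],[0,-0.03,0,0,0,0.1],[0,0,0,0,0,0]]'
python3 -m jog '[[0,-0.01,0,0,0,0.04],[0,0,0,0,0,0]]'
python3 -c "
from h import *
go(.5188,.2230,.1143,3.407)"
```

```text
t: 15.43
tcp_pos: [0.5175, 0.2198, 0.1141]
tcp_rot: [0.577, 0.816, -0.0, 0.0]
ft_force: [-2.7, -1.7, 3.7]
grip_width: 0.108
t: 15.6
tcp_pos: [0.5174, 0.2198, 0.1141]
tcp_rot: [0.592, 0.806, -0.0, 0.0]
ft_force: [-4.1, -1.7, 2.2]
grip_width: 0.108
t 15.6 pos [0.5174 0.2198 0.1141] yaw 1.8735 zax [-2.e-04 -9.e-04 -1.e+00] F [-4.08 -1.74  2.16] T [-0.256  0.805  0.052] w 0.108 q [ 0.27  0.53  1.58 -0.    1.04 -0.04]
delta cm [ 0.26  0.23 -0.02]
rot [-1.0000e-03  3.0000e-04 -1.5335e+00]
```

```bash
python3 -m jog '[[0,-0.09,0,0,0,0.03],[0,0,0,0,0,0]]'
python3 -m jog '[[0,-0.01,0,0,0,0.03],[0,0,0,0,0,0]]'
python3 -c "
from h import *
go(.5188,.2230,.1143,3.407)"
```

```text
t: 15.77
tcp_pos: [0.5171, 0.2197, 0.1142]
tcp_rot: [0.605, 0.796, 0.0, 0.001]
ft_force: [-2.4, -0.7, 1.5]
grip_width: 0.109
t: 15.93
tcp_pos: [0.517, 0.2197, 0.1142]
tcp_rot: [0.617, 0.787, 0.0, 0.001]
ft_force: [-2.1, -1.4, 0.4]
grip_width: 0.108
t 15.93 pos [0.517  0.2197 0.1142] yaw 1.8111 zax [ 9.e-04 -5.e-04 -1.e+00] F [-2.1  -1.39  0.45] T [-0.121  0.416  0.063] w 0.108 q [ 0.27  0.52  1.58 -0.    1.04  0.03]
delta cm [ 0.28  0.26 -0.01]
rot [ 0.0000e+00  1.2000e-03 -1.5959e+00]
```

```bash
python3 -m jog '[[0,-0.03,0,0,0,0.03],[0,0,0,0,0,0]]' >/dev/null
python3 -c "
from h import *
go(.5188,.2230,.1143,3.407)"
python3 -m jog '[[0,-0.01,0,0,0,0.03],[0,0,0,0,0,0]]' >/dev/null
python3 -c "
from h import *
go(.5188,.2230,.1143,3.407)"
```

```text
t 16.1 pos [0.5168 0.2196 0.1142] yaw 1.7803 zax [ 1.3e-03 -5.0e-04 -1.0e+00] F [-1.62 -0.48 -0.31] T [0.017 0.276 0.102] w 0.111 q [ 0.27  0.52  1.58 -0.    1.03  0.06]
delta cm [ 0.29  0.27 -0.01]
rot [ 3.0000e-04  1.5000e-03 -1.6267e+00]
t 16.27 pos [0.5167 0.2196 0.1142] yaw 1.7497 zax [ 1.2e-03 -5.0e-04 -1.0e+00] F [-1.23  0.78 -0.72] T [0.077 0.227 0.056] w 0.107 q [ 0.27  0.52  1.58 -0.    1.03  0.09]
delta cm [ 0.3   0.27 -0.01]
rot [ 2.0000e-04  1.4000e-03 -1.6573e+00]
```

```bash
python3 -m jog '[[0,-0.01,0,0,0,0.03],[0,0,0,0,0,0]]' >/dev/null
python3 -c "
from h import *
go(.5188,.2230,.1143,3.407)"
python3 -m jog '[[0,-0.01,0,0,0,0.03],[0,0,0,0,0,0]]' >/dev/null
python3 -c "
from h import *
go(.5188,.2230,.1143,3.407)"
```

```text
t 16.43 pos [0.5165 0.2195 0.1142] yaw 1.7194 zax [ 1.e-03 -6.e-04 -1.e+00] F [-1.68  1.35 -1.07] T [0.128 0.331 0.095] w 0.114 q [ 0.27  0.52  1.58 -0.    1.03  0.12]
delta cm [ 0.31  0.28 -0.01]
rot [ 1.0000e-04  1.3000e-03 -1.6876e+00]
t 16.6 pos [0.5164 0.2195 0.1142] yaw 1.6891 zax [ 1.e-03 -6.e-04 -1.e+00] F [-0.86  1.87 -1.13] T [0.167 0.37  0.097] w 0.106 q [ 0.27  0.52  1.58 -0.    1.03  0.15]
delta cm [ 0.32  0.28 -0.01]
rot [ 1.0000e-04  1.3000e-03 -1.7179e+00]
```

```bash
cat > avg.py <<'E'
from h import *
print('T',robot.get_state()['torque'].round(3))
for i in range(4):
    im,d=vision.get_image('scene'); print(robot.get_state()['torque'].round(3),robot.get_state()['ft_force'].round(1))
c=im[150:250,260:380]; cv2.imwrite('pics/sA.png',cv2.resize(c,None,fx=6,fy=6,interpolation=cv2.INTER_CUBIC)[...,::-1])
E
python3 avg.py
```

```text
T [0.167 0.37  0.097]
[0.232 0.321 0.057] [-2.2  1.2 -2. ]
[0.17  0.304 0.026] [-1.2  1.  -2.3]
[0.251 0.318 0.07 ] [-2.1  1.3 -2.6]
[0.31  0.306 0.08 ] [-0.9  1.7 -1.4]
```

View pics/sA.png

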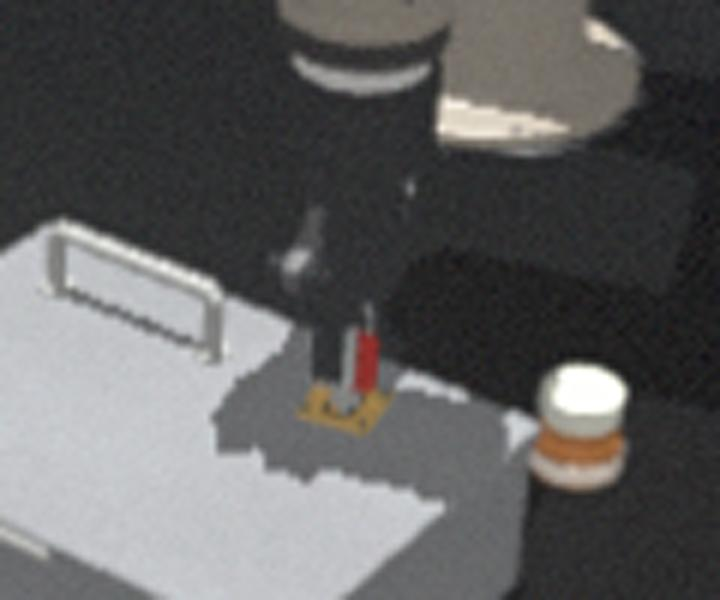

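```bash
python3 -m jog '[[0,0,0.02,0,0,0.03],[0,-0.01,0,0,0,0.03],[0,0,0,0,0,0]]' >/dev/null
python3 avg.py
python3 -c "
from h import *
go(.5188,.2230,.1143,3.407)"
```

```text
T [0.28  0.477 0.201]
[0.308 0.456 0.105] [-3.3  2.2  0.2]
[0.305 0.497 0.183] [-2.4  2.3 -1.1]
[0.358 0.526 0.182] [-2.8  1.6 -1. ]
[0.361 0.545 0.161] [-3.   2.3 -1.3]
t 17.25 pos [0.5161 0.2194 0.1142] yaw 1.6285 zax [ 8.e-04 -7.e-04 -1.e+00] F [-2.98  2.32 -1.28] T [0.361 0.545 0.161] w 0.111 q [ 0.27  0.52  1.58 -0.    1.03  0.21]
delta cm [ 0.34  0.29 -0.01]
rot [-1.0000e-04  1.3000e-03 -1.7785e+00]
```

```bash
python3 -m jog '[[0,0.01,0,0,0,-0.05],[0,0,0,0,0,0]]' - 20
python3 avg.py
python3 -m jog '[[0,0,0,0,0,0],[0,0,0,0,0,0],[0,0,0,0,0,0]]' 3
python3 -m jog '[[0,0,-0.5,0,0,0],[0,0,-1.5,0,0,0],[0,0,-3,0,0,0],[0,0,-3,0,0,0],[0,0,-1.5,0,0,0]]'
python3 - <<'E'
from h import *
go(.517,.0925,.20,np.pi/2)
for n in("scene",):
    im,d=vision.get_image(n); np.savez(f'pics/{n}4.npz',im=im,d=d)
    c=im[150:250,260:380]
    cv2.imwrite(f'pics/{n}4.png',cv2.resize(c,None,fx=6,fy=6,interpolation=cv2.INTER_CUBIC)[...,::-1])
E
```

```text
t: 17.42
tcp_pos: [0.5165, 0.2193, 0.1142]
tcp_rot: [0.668, 0.744, 0.0, 0.001]
ft_force: [-2.7, 1.4, 0.1]
grip_width: 0.108
T [0.277 0.401 0.022]
[0.248 0.467 0.033] [-2.2  2.  -0.2]
[0.268 0.432 0.037] [-2.7  0.7 -0.5]
[0.182 0.44  0.015] [-2.7  1.7 -1.2]
[0.265 0.456 0.063] [-2.   1.2 -0.9]
t: 17.87
tcp_pos: [0.5171, 0.2192, 0.1145]
tcp_rot: [0.669, 0.744, 0.001, 0.001]
ft_force: [-0.8, -0.1, 0.5]
grip_width: 0.348
t: 18.28
tcp_pos: [0.5178, 0.2196, 0.2133]
tcp_rot: [0.669, 0.744, 0.002, 0.002]
ft_force: [0.1, 0.6, 0.5]
grip_width: 0.349
t 18.28 pos [0.5178 0.2196 0.2133] yaw 1.6771 zax [ 6.7e-03  4.0e-04 -1.0e+00] F [0.15 0.6  0.52] T [0.063 0.    0.   ] w 0.349 q [ 0.27  0.42  1.45 -0.    1.26  0.16]
delta cm [-12.63  -1.43   1.33]
rot [ 6.800e-03 -1.000e-04  1.063e-01]
```

View pics/scene4.png

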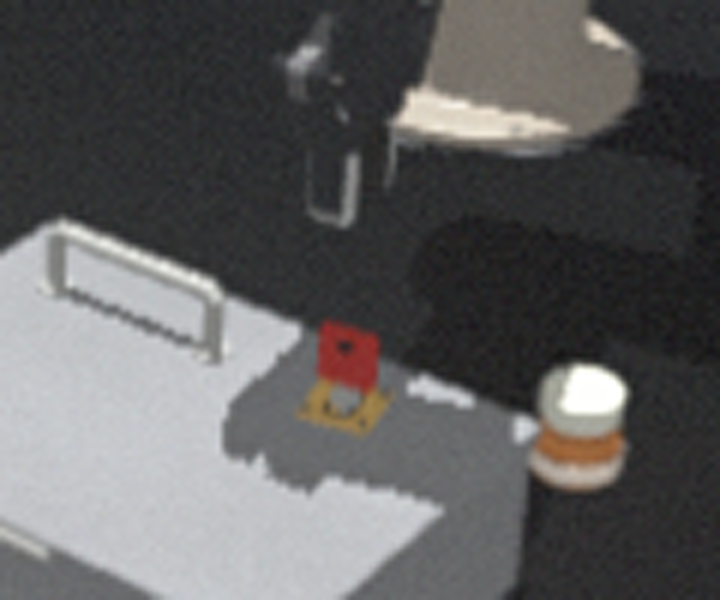

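```bash
python3 -m jog '[[0,0,0,0.0068,0,0.106],[-2,0,0,0,0,0],[-3,0,0,0,0,0],[-3,0,0,0,0,0],[-3,0,0,0,0,0]]' 4.5 30 >/dev/null
python3 -m jog '[[-1.5,0,0,0,0,0],[0,0,2,0,0,0],[0,0,1,0,0,0],[0,0,0,0,0,0]]' 4.5
python3 -c "
from h import *
go(.516,.093,.16,np.pi/2-.007)"
```

```text
t: 19.08
tcp_pos: [0.5148, 0.0941, 0.1771]
tcp_rot: [0.707, 0.707, -0.004, -0.003]
ft_force: [-0.3, -0.7, -0.4]
grip_width: 0.526
t 19.08 pos [0.5148 0.0941 0.1771] yaw 1.5707 zax [-0.0102 -0.0013 -0.9999] F [-0.27 -0.66 -0.43] T [-0.012  0.04   0.   ] w 0.526 q [ 0.03  0.39  1.6  -0.    1.15  0.04]
delta cm [-0.11  0.14  1.71]
rot [-0.0102  0.0014  0.0069]
```

```bash
python3 -m jog '[[-0.1,0.1,1,-0.01,0.001,0.007],[0,0,1.5,0,0,0],[0,0,1.5,0,0,0],[0,0,1,0,0,0],[0,0,0,0,0,0]]' 4.5
python3 -c "
from h import *
go(.516,.093,.114,np.pi/2-.007)"
```

```text
t: 19.5
tcp_pos: [0.5162, 0.0939, 0.1276]
tcp_rot: [0.709, 0.705, 0.0, 0.0]
ft_force: [-1.3, -0.4, 0.0]
grip_width: 0.526
t 19.5 pos [0.5162 0.0939 0.1276] yaw 1.5652 zax [ 7.e-04 -3.e-04 -1.e+00] F [-1.28 -0.35  0.04] T [-0.029  0.005 -0.009] w 0.526 q [ 0.03  0.45  1.67 -0.    1.02  0.04]
delta cm [-0.09 -0.02  1.36]
rot [0.0007 0.0003 0.0014]
```

```bash
python3 -m jog '[[0,0,0.5,0,0,0],[0,0,0.5,0,0,0],[0,0,0.3,0,0,0],[0,0,0,0,0,0]]' 4.5
python3 -m jog '[[0,0,0,0,0,0],[0,0,0,0,0,0],[0,0,0,0,0,0],[0,0,0,0,0,0],[0,0,0,0,0,0]]' 0 25
python3 -c "
from h import *
go(.516,.093,.114,np.pi/2-.007)"
```

```text
t: 19.83
tcp_pos: [0.5173, 0.0934, 0.1161]
tcp_rot: [0.709, 0.705, 0.001, 0.002]
ft_force: [-0.6, 0.2, 0.0]
grip_width: 0.53
t: 20.25
tcp_pos: [0.515, 0.0933, 0.1166]
tcp_rot: [0.709, 0.705, -0.0, -0.0]
ft_force: [-8.5, -0.8, 7.1]
grip_width: 0.104
t 20.25 pos [0.515  0.0933 0.1166] yaw 1.5644 zax [-5.e-04 -4.e-04 -1.e+00] F [-8.46 -0.75  7.06] T [-0.072  1.486  0.041] w 0.104 q [ 0.03  0.46  1.69 -0.    0.99  0.04]
delta cm [-0.03  0.1   0.26]
rot [-0.0005  0.0004  0.0006]
```

```bash
python3 -m jog '[[0,-0.25,-0.1,0,0,0],[0,0,0,0,0,0]]'
python3 -m jog '[[0,0,-0.2,0,0,0],[0,0,0,0,0,0]]'
python3 -m jog '[[0,0,-0.2,0,0,0],[0,0,0,0,0,0]]'
python3 - <<'E'
import numpy as np
th=np.arange(0,1.31,.1); x=-.175*np.cos(th)+.043*np.sin(th); z=.175*np.sin(th)+.043*np.cos(th)
for a,b,c in zip(th,x,z): print(round(a,2),'TCP x %.4f z %.4f'%(.690+b,.09+c-.0164))
E
python3 -c "
from h import *
go(.516,.093,.114,np.pi/2-.007)"
```

```text
t: 20.42
tcp_pos: [0.5153, 0.0933, 0.1176]
tcp_rot: [0.709, 0.705, 0.002, 0.002]
ft_force: [0.6, -0.6, -0.8]
grip_width: 0.107
t: 20.58
tcp_pos: [0.5157, 0.0933, 0.1197]
tcp_rot: [0.709, 0.705, 0.002, 0.002]
ft_force: [3.8, 0.3, -2.9]
grip_width: 0.104
t: 20.75
tcp_pos: [0.5163, 0.0934, 0.1217]
tcp_rot: [0.709, 0.705, 0.003, 0.003]
ft_force: [6.2, 0.3, -2.8]
grip_width: 0.102
0.0 TCP x 0.5150 z 0.1166
0.1 TCP x 0.5202 z 0.1339
0.2 TCP x 0.5270 z 0.1505
0.3 TCP x 0.5355 z 0.1664
0.4 TCP x 0.5456 z 0.1814
0.5 TCP x 0.5570 z 0.1952
0.6 TCP x 0.5698 z 0.2079
0.7 TCP x 0.5839 z 0.2192
0.8 TCP x 0.5989 z 0.2291
0.9 TCP x 0.6149 z 0.2374
1.0 TCP x 0.6316 z 0.2441
1.1 TCP x 0.6489 z 0.2491
1.2 TCP x 0.6667 z 0.2523
1.3 TCP x 0.6846 z 0.2537
t 20.75 pos [0.5163 0.0934 0.1217] yaw 1.5642 zax [ 7.5e-03 -1.0e-04 -1.0e+00] F [ 6.21  0.26 -2.81] T [ 0.089 -0.755  0.012] w 0.102 q [ 0.03  0.45  1.68 -0.    1.    0.04]
delta cm [-0.04 -0.04  0.77]
rot [0.0075 0.     0.0004]
```

```bash
python3 -m jog '[[0,0.4,-0.7,0,0,0],[0,0.27,-0.7,0,0,0],[0,0.3,-0.7,0,0,0],[0,0.33,-0.7,0,0,0],[0,0,0,0,0,0]]'
python3 -c "
from h import *
go(.5355,.0934,.1664,np.pi/2-.007)"
```

```text
t: 21.17
tcp_pos: [0.527, 0.0932, 0.1511]
tcp_rot: [0.709, 0.705, 0.001, 0.001]
ft_force: [-7.1, 0.2, 4.2]
grip_width: 0.102
t 21.17 pos [0.527  0.0932 0.1511] yaw 1.5645 zax [ 2.4e-03 -5.0e-04 -1.0e+00] F [-7.12  0.17  4.23] T [-0.128  1.406  0.016] w 0.102 q [ 0.03  0.44  1.62 -0.    1.09  0.04]
delta cm [ 0.02  0.86 -1.53]
rot [0.0024 0.0004 0.0007]
```

```bash
python3 -m jog '[[0,0.3,-0.78,0,0,0],[0,0.42,-0.76,0,0,0],[0,0.48,-0.75,0,0,0],[0,0.5,-0.74,0,0,0],[0,0,0,0,0,0]]'
python3 -c "
from h import *
go(.5698,.0934,.2079,np.pi/2-.007)"
```

```text
t: 21.58
tcp_pos: [0.5453, 0.0931, 0.1827]
tcp_rot: [0.709, 0.705, 0.002, 0.002]
ft_force: [-8.0, -0.7, 6.2]
grip_width: 0.104
t 21.58 pos [0.5453 0.0931 0.1827] yaw 1.5644 zax [ 5.8e-03 -4.0e-04 -1.0e+00] F [-7.97 -0.72  6.16] T [-0.14   1.42   0.002] w 0.104 q [ 0.03  0.43  1.53 -0.    1.18  0.04]
delta cm [ 0.05  2.46 -2.5 ]
rot [0.0058 0.0004 0.0006]
```

```bash
python3 -m jog '[[0,0.44,-0.8,0.005,0,0],[0,0.58,-0.7,0,0,0],[0,0.62,-0.66,0,0,0],[0,0.66,-0.6,0,0,0],[0,0,0,0,0,0]]'
python3 -c "
from h import *
go(.5989,.0934,.2291,np.pi/2-.007)"
```

```text
t: 22.0
tcp_pos: [0.5694, 0.0929, 0.2103]
tcp_rot: [0.709, 0.705, 0.001, 0.001]
ft_force: [-4.3, 0.2, 5.9]
grip_width: 0.105
t 22.0 pos [0.5694 0.0929 0.2103] yaw 1.5642 zax [ 3.6e-03 -2.0e-04 -1.0e+00] F [-4.28  0.18  5.89] T [-0.109  0.867 -0.016] w 0.105 q [ 0.03  0.45  1.41 -0.    1.27  0.04]
delta cm [ 0.07  2.95 -1.87]
rot [0.0036 0.0002 0.0004]
```

```bash
python3 -m jog '[[0,0.66,-0.68,0,0,0],[0,0.72,-0.58,0,0,0],[0,0.74,-0.52,0,0,0],[0,0.77,-0.47,0,0,0],[0,0,0,0,0,0]]'
python3 -c "
from h import *
go(.6316,.0934,.2461,np.pi/2-.007)"
```

```text
t: 22.42
tcp_pos: [0.5983, 0.0927, 0.2322]
tcp_rot: [0.709, 0.705, 0.001, 0.002]
ft_force: [-2.0, -1.0, 5.7]
grip_width: 0.103
t 22.42 pos [0.5983 0.0927 0.2322] yaw 1.564 zax [ 4.1e-03 -3.0e-04 -1.0e+00] F [-1.99 -1.03  5.73] T [-0.137  0.442  0.024] w 0.103 q [ 0.03  0.49  1.29 -0.    1.36  0.03]
delta cm [ 0.1   3.33 -1.38]
rot [0.0041 0.0003 0.0002]
```

```bash
python3 -m jog '[[0,0.8,-0.52,0,0,0],[0,0.82,-0.42,0,0,0],[0,0.83,-0.36,0,0,0],[0,0.85,-0.3,0,0,0],[0,0,0,0,0,0]]'
python3 -c "
from h import *
go(.6667,.0934,.2553,np.pi/2-.007)"
```

```text
t: 22.83
tcp_pos: [0.6314, 0.0924, 0.2481]
tcp_rot: [0.709, 0.705, 0.002, 0.002]
ft_force: [-0.7, -1.5, 6.3]
grip_width: 0.101
t 22.83 pos [0.6314 0.0924 0.2481] yaw 1.5641 zax [ 4.9e-03 -3.0e-04 -1.0e+00] F [-0.73 -1.48  6.27] T [-0.146  0.231  0.022] w 0.101 q [ 0.03  0.54  1.16 -0.    1.44  0.03]
delta cm [ 0.12  3.53 -0.71]
rot [0.0049 0.0002 0.0003]
```

Now to about θ = 1.2.

```bash
python3 -m jog '[[0,0.85,-0.35,0,0,0],[0,0.88,-0.24,0,0,0],[0,0.88,-0.18,0,0,0],[0,0.9,-0.12,0,0,0],[0,0,0,0,0,0]]'
python3 - <<'E'
from h import *
go(.6667,.0934,.2553,np.pi/2-.007)
im,d=vision.get_image("scene"); cv2.imwrite('pics/s5.png',cv2.resize(im[80:300,160:400],None,fx=3,fy=3,interpolation=cv2.INTER_CUBIC)[...,::-1])
E
```

```text
t: 23.25
tcp_pos: [0.6667, 0.0922, 0.2564]
tcp_rot: [0.71, 0.705, 0.002, 0.002]
ft_force: [1.6, -0.3, 4.8]
grip_width: 0.099
t 23.25 pos [0.6667 0.0922 0.2564] yaw 1.564 zax [ 5.2e-03 -2.0e-04 -1.0e+00] F [ 1.6  -0.33  4.76] T [-0.104 -0.116 -0.024] w 0.099 q [ 0.02  0.61  1.01 -0.    1.51  0.03]
delta cm [ 0.12 -0.    0.11]
rot [0.0052 0.0002 0.0002]
```

View pics/s5.png

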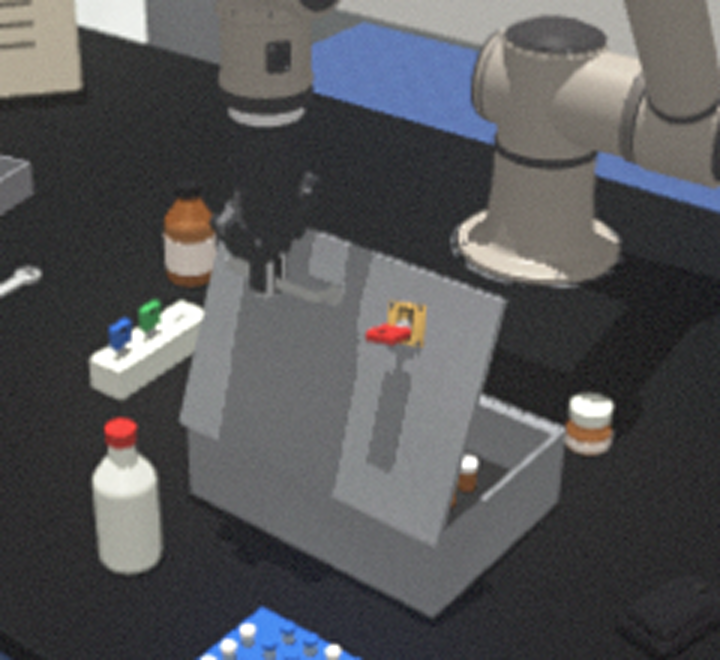

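```bash
python3 -m jog '[[0,0,-0.1,0,0,0],[0,0,0,0,0,0],[0,0,0,0,0,0],[0,0,0,0,0,0]]' 2.2
python3 -m jog '[[0,0,-0.3,0,0,0],[0,0,-0.5,0,0,0],[0,0,0,0,0,0]]'
```

```text
t: 23.63
tcp_pos: [0.6643, 0.0925, 0.2555]
tcp_rot: [0.709, 0.705, -0.0, -0.0]
ft_force: [0.1, -0.2, 0.4]
grip_width: 0.255
t: 23.88
tcp_pos: [0.665, 0.0925, 0.2651]
tcp_rot: [0.709, 0.705, 0.0, 0.001]
ft_force: [-0.2, -0.8, 0.7]
grip_width: 0.257
```

Free, no forces. Raise clear, gently, then away.

```bash
python3 -m jog '[[0,0.1,-1,0,0,0],[0,0.1,-1,0,0,0],[0,0,-1,0,0,0],[0,0,-1,0,0,0],[0,0,-1,0,0,0]]'
python3 -m jog '[[0,0,-2,0,0,0],[0,0,-2,0,0,0],[0,0,-2,0,0,0],[0,0,-2,0,0,0],[0,0,0,0,0,0]]'
python3 - <<'E'
from h import *
go(.6667,.0934,.2553,np.pi/2-.007)
for n in("scene","top"):
    im,d=vision.get_image(n); cv2.imwrite(f'pics/{n}6.png',cv2.resize(im,None,fx=1.5,fy=1.5)[...,::-1])
    np.savez(f'pics/{n}6.npz',im=im,d=d)
E
```

```text
t: 24.3
tcp_pos: [0.6667, 0.0924, 0.3148]
tcp_rot: [0.709, 0.705, -0.0, 0.0]
ft_force: [0.4, -0.1, 0.4]
grip_width: 0.258
t: 24.72
tcp_pos: [0.6672, 0.0924, 0.399]
tcp_rot: [0.709, 0.705, 0.003, 0.003]
ft_force: [-0.9, -0.7, 1.8]
grip_width: 0.257
t 24.72 pos [0.6672 0.0924 0.399 ] yaw 1.5643 zax [ 0.0078 -0.     -1.    ] F [-0.86 -0.68  1.82] T [-0.034 -0.034 -0.023] w 0.257 q [ 0.02  0.61  0.63 -0.    1.89  0.03]
delta cm [ 0.1  -0.17 14.37]
rot [ 0.0078 -0.      0.0005]
```

View pics/scene6.png

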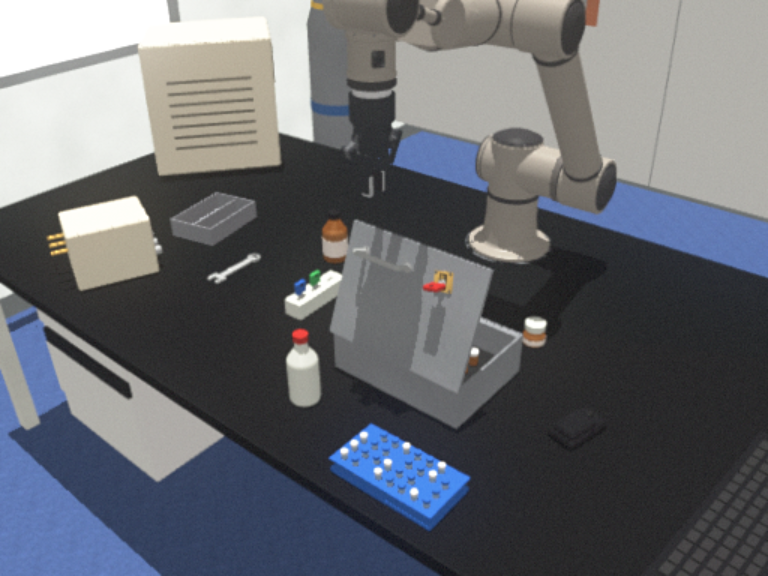

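View pics/top6.png

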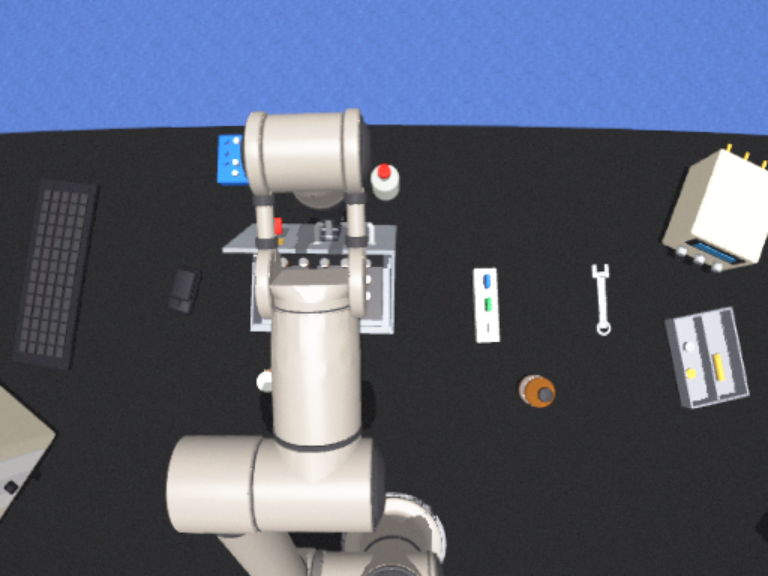

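```bash
python3 -m jog '[[0,0,0,0,0,0],[0,0,0,0,0,0],[0,0,0,0,0,0]]'
python3 - <<'E'
from h import *
for k in range(2):
    im,d=vision.get_image("scene")
    P=np.array([unproj('scene',u,v,depth=d[v,u]) for u in range(232,278,3) for v in range(195,235,3) if d[v,u]>0])
    c=np.median(P,0); Q=P[np.linalg.norm(P-c,axis=1)<.15]; Q=Q-np.median(Q,0)
    n=np.linalg.svd(Q)[2][2]; n*=np.sign(n[2]); print('lid tilt',np.arccos(n[2]).round(3),n.round(2))
order.hand_in()
E
```

```text
t: 25.07
tcp_pos: [0.6665, 0.0924, 0.3925]
tcp_rot: [0.709, 0.705, -0.001, -0.001]
ft_force: [0.1, 0.3, 0.2]
grip_width: 0.258
lid tilt 1.227 [ 0.94 -0.02  0.34]
lid tilt 1.236 [ 0.94 -0.02  0.33]
the job is handed in; nothing more can be done
```

The job is done and handed in at about 25 s: the safe is unlocked, the lid stands open, and the red key is still in the lock.

- **Key in:** I took the red key from the stand and pushed it down until the collar met the lock. The push peaked at about 7 N and I eased it off before turning.
- **Turn:** The key turned clockwise against 0.05–0.1 N m. It reached the stop after about 1.78 rad of tool rotation, where I measured up to about 0.2 N m. I backed off 0.05 rad before letting go.
- **Lid:** I lifted it by the bar handle, with no reading above about 9 N, and released it.

**Last checks:**
- Two depth readings of the lid's tilt gave 1.23 and 1.24 rad, about 70°.
- The pictures show the key in the lock, the blue and green keys in the stand, and the rest of the bench looking undisturbed.
- The gripper was about 0.13 m above the handle with near-zero force.

**What disagreed:**
- The tool turned about 0.2 rad further than the nominal 1.57 rad. I put that down to play in the slot and in the grip.
- The scene camera read about 2 px off from the top camera and the arm. I went by the top camera, and the force readings while inserting the key placed the lock within about 2 mm of it.

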